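# Set a bracket blank to its bend line on the bending block

## Task

Get the aluminium bracket blank ready for bending: with the fingertips, push it across the bending block until its long side lies flush along the metal fence, and slide it towards the dark steel edge until the end overhangs and the red bend line lies right over that edge. Only push it, never lift or tip it off the block, and leave the things around it alone.

Things in the scene. Friction and masses are not known exactly. Their poses are not given: they have to be found in the camera images.
- bending_block: Fixed hardwood block, 170 (own x) by 240 (own y) by 30 mm high, turned up to 0.25 rad. Origin at the centre of its underside. Its right (own -y) end is dark steel, 26 mm wide; its end face at own y = -120 mm is the bending edge. A metal fence, 15 mm wide and 14 mm higher than the top, runs along the whole far (own +x) side; its inner face is at own x = +70 mm.
- edge (a point): Middle of the bending edge: on the block's top, at its right (-y) end. Axes as the block's (x along the edge, -y outward).
- fence (a point): Middle of the foot of the fence's inner face, on the block's top. Axes as the block's (y along the fence).
- blank: Loose flat aluminium plate, 90 (own x) by 150 (own y) by 8 mm thick, about 0.3 kg, with two 9 mm holes near its right end; too wide to grip. It lies flat on the block, 10 to 50 mm short of the fence and up to 0.2 rad askew to it, entirely on the block. Origin at the centre of its underside. It slides with ordinary dry friction, a few newtons.
- bend_line (a point): Middle of the red line, 4 mm wide, drawn across the blank's upper face 40 mm from its right (-y) end (own y = -35 mm). Axes as the blank's.
- far_left_corner (a point): The blank's corner at own x = +45, y = +75 mm, at half its thickness.
- far_right_corner (a point): The blank's corner at own x = +45, y = -75 mm, at half its thickness.
- lube_bottle: Green bottle with a red spout, 42 mm across, 123 mm tall, loose on the bench to the right; origin under its centre. Leave it alone.
- patch_tin: Flat red tin, 57 by 92 by 20 mm, loose on the bench, front right; origin under its centre. Leave it alone.
- bell: Silver bicycle bell, 53 by 66 by 31 mm, loose on the bench to the front left; origin under its centre. Leave it alone.

How it is judged (in metres and radians):
At the end, for the whole second after the job is handed in: The middle of the red line is within 5 mm of the block's bending edge, both far corners of the blank are within 5 mm of the fence, and the blank lies flat on the block at rest; the bottle, tin and bell are within 30 mm of where they stood (y of bend_line in the frame of bending_block between -0.125 and -0.115 m and x of each of far_left_corner, far_right_corner in the frame of bending_block above 0.065 m and z of blank in the frame of bending_block between 0.027 and 0.033 m and angle between blank's own z axis and vertical below 0.04 rad and linear speed of blank below 0.01 m/s and distance of each of lube_bottle, patch_tin, bell from where it was at the start of the episode below 0.03 m); the robot touches nothing.
It fails at once if the blank is lifted more than 10 mm off the block, or falls off it (z of blank in the frame of bending_block above 0.04 m or z of blank in the frame of bending_block below 0.02 m).
It fails at once if the blank is tipped more than 0.15 rad (angle between blank's own z axis and vertical above 0.15 rad).
It fails at once if the bottle, tin or bell is pushed or lifted more than 30 mm from its place (distance of any of lube_bottle, patch_tin, bell from where it was at the start of the episode above 0.03 m).
It also fails if it takes over 67 s, if anything falls off the work surface, if the arm or the gripper's body presses on something with over 40 N, if the wrist force passes 120 N, or if a joint passes its speed limit or range.

## Robot

A 7-joint arm with a two-finger parallel gripper is mounted at the origin on a cart in front of the work surface, level with it; the furniture and walls round the work are solid. World frame = base frame: x ahead of the robot, y to its left, z up, the work surface at z = 0. Lengths are in mm, angles in rad, forces in N, time in s.
With the tool pointing down it reaches from about 425 to 800 mm from the base axis. Payload 8.3 kg.
Tool frame: the origin (TCP) lies on the centre line of the jaws, within the pads' length; the fingertips stand 8 mm ahead of it and the grasp point (between the pads) lies 11 mm behind it; x points along the fingers, z is the direction in which the jaws open and shut, and the axes are right-handed (so a half turn about x gives the same grasp; the last joint's range is limited). The gripper opens to 85 mm and grips with 20 to 120 N. Pads are 22 mm wide; open, the fingers measure 114 mm over their backs; the gripper's body (76 mm by 85 mm) begins 54 mm behind the grasp point. The pads swing forward as they close: fully open they stand 13 mm farther back than shut.
Start: joints at [1.083, 0.383, 0.016, 1.37, -0.006, 1.388, -0.046], TCP at [257.621, -569.414, 204.179] pointing down, gripper open.
Joint ranges: [-2.95, 2.95], [-0.25, 2.06], [-1.52, 1.56], [0.18, 2.33], [-1.44, 4.58], [0.02, 2.06], [-3.01, 3.01]. Speed limits (rad/s): [2.39, 2.39, 3.01, 3.01, 3.14, 3.14, 3.14].

## Interface

Orientations are given as a unit quaternion [x, y, z, w].
In Python, from cell import telemetry, vision, workorder gives the robot as it stands.
- The arm moves only by the tool servo_tool, never from a script. Its argument "steps" is text: rows parted by semicolons, each of 6 numbers parted by spaces: the shift along the tool's x, y, z in units of 40 mm (1.0 is 40 mm), then the turn, a rotation vector about the tool's x, y, z in degrees. In form: x y z ax ay az; .... A call has 1 to 20 rows; each row shifts and turns the pose as measured when the row begins, along the tool's axes as they then stand; what a row does not reach is not made up. A row lasts 1/12 s, in which the tool goes at most 41.7 mm and 7.16 degrees, less where a joint would pass 70% of its speed; a pose out of reach is approached as far as the arm can. A call is refused whole if a number of a shift passes 1 or a number of a turn 7.16, either way. A call with a gripper value outside its range is refused whole. "gripper" is the finger opening in mm, from 0 to 85.4, set as the call begins (left out, the last holds). The fingers move at their own pace and stop on an object; the grip force is fixed at half the most. Time passes only in rows, so rows that do not move let the fingers close. It gives the time, the measured TCP pose, the force and the opening at its end, in the units of the state.
- telemetry.observe(): the state, without advancing time (a new reading comes with each control period).
- vision.read_camera(name): name is "side" or "top"; returns a dict with "image" (400x640x3 uint8, red, green, blue), "mtx" (3x3 intrinsics, pixels), "pose" (4x4, takes a point from camera to world coordinates). Camera axes: x right, y up, looking along -z (the intrinsics and any distortion apply to the point x, -y, -z); pixel columns grow to the right and rows downward; lengths in mm; the calibration is good to about 2 mm. A picture is of the moment at which its call begins. There is no depth.
- workorder.hand_in(): hands the job in, once; it reports no verdict.
The state is a dict: "time": time; "joint_pos": joint angles; "dq": joint speeds; "effort": joint torques, N m; "tcp_pos": TCP position; "orientation": TCP orientation; "wrist_force": force on the tool from outside, world axes, zero at the start; "moment": the same for the moment, N m; "opening": finger opening in mm.
Only numpy, scipy, OpenCV 4.12 (cv2) and the standard library are available. Lean on these libraries where they do the work, as an engineer would, in place of code of your own. Each camera call takes 0.05 s, during which the arm holds its last target. There are 200 camera calls.

## Working session

There is one attempt and no reset: what is moved stays moved. The work goes in short steps, Python scripts to look and compute and a tool call to move; the robot and the scene stay as the last step left them, time stands still between calls to the robot, and variables do not carry over. Pictures are saved under pics/ and viewed, about 8 in all and at most 12, crops included, and the job is handed in when it is done.

Besides the shell and the picture viewer there is one more tool, called as name(argument=value, ...) on one line, values as JSON. servo_tool: Moves the arm, as the interface text tells. Its arguments: {"type":"object","properties":{"steps":{"type":"string"},"gripper":{"type":"number"}},"required":["steps"]}

```bash
mkdir -p pics; python3 - <<'E'
from cell import telemetry, vision
import cv2,numpy as np
for n in("top","side"):
    c=vision.read_camera(n); np.savez(n+"0.npz",**c); cv2.imwrite(f"pics/{n}0.png",c["image"][...,::-1]); print(n,{k:(v.tolist() if hasattr(v,'tolist') else v) for k,v in c.items() if k!="image"})
print(telemetry.observe())
E
```

```text
top {'mtx': [[445.7933092691638, 0.0, 326.86262919957926], [0.0, 445.7933092691638, 202.55581269426793], [0.0, 0.0, 1.0]], 'pose': [[-0.000475993882154461, 0.9946232228627543, -0.10355876578992046, 366.4084435501812], [-0.9999426745840025, -0.0015811525086996277, -0.010589971791070199, 96.54066580901018], [-0.01069677407518648, 0.10354778847880662, 0.994566958291664, 1043.2109837468613], [0.0, 0.0, 0.0, 1.0]]}
side {'mtx': [[513.3746910890001, 0.0, 315.6755998150084], [0.0, 513.3746910890001, 197.19520957259394], [0.0, 0.0, 1.0]], 'pose': [[-0.8676551551017128, 0.2550209825821255, -0.4267772607207064, -1.5198589520883867], [-0.49691107498070114, -0.4173207885388753, 0.7608697280184141, 977.8853797136553], [0.01593472268182423, 0.8722428892780603, 0.4888132841043856, 617.139375513301], [0.0, 0.0, 0.0, 1.0]]}
{'time': 0.1, 'joint_pos': array([ 1.08306641,  0.38414588,  0.01640459,  1.37104378, -0.00629268,
        1.38820516, -0.04646481]), 'dq': array([-0.00139538, -0.00296608,  0.00099079, -0.00191754,  0.00048094,
        0.00074032, -0.00033451]), 'effort': array([ 3.33753065e-03, -6.29138303e+01,  8.48015640e-01, -3.72762501e+01,
        1.68477267e-02,  1.05066152e-02,  9.22585673e-05]), 'tcp_pos': array([ 257.41267416, -568.98022604,  203.28664799]), 'orientation': array([ 0.38365299,  0.59471529, -0.38300704,  0.59365791]), 'wrist_force': array([ 0.62421128,  0.09889147, -1.18594161]), 'moment': array([-0.0208709 ,  0.00503812, -0.03463404]), 'opening': 85.58595621472497}
```

View pics/top0.png

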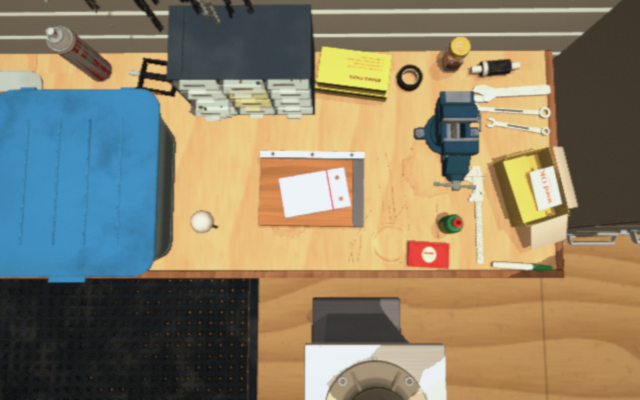

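View pics/side0.png

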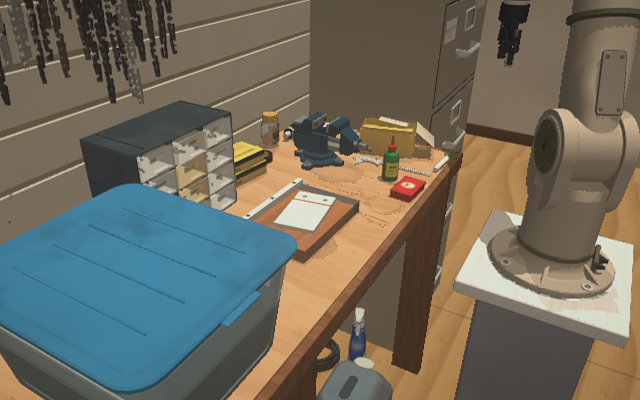

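```bash
cat > h.py <<'E'
import numpy as np,cv2
from cell import telemetry, vision
def proj(c,p):
    P=np.linalg.inv(c["pose"]); q=P[:3,:3]@np.asarray(p,float)+P[:3,3]; q=q*[1,-1,-1]; u=c["mtx"]@q; return u[:2]/u[2]
def ray(c,uv,z):
    d=np.linalg.inv(c["mtx"])@[uv[0],uv[1],1]; d=c["pose"][:3,:3]@(d*[1,-1,-1]); o=c["pose"][:3,3]; return o+d*(z-o[2])/d[2]
def crop(c,x0,y0,x1,y1,f,name):
    cv2.imwrite(name,cv2.resize(c["image"][y0:y1,x0:x1,::-1],None,fx=f,fy=f,interpolation=cv2.INTER_CUBIC))
E
python3 - <<'E'
from h import *
t=np.load("top0.npz");s=np.load("side0.npz")
print(proj(t,[257,-569,204]),proj(s,[257,-569,204]))
crop(t,250,140,380,235,6,"pics/tc.png"); crop(s,235,165,375,265,5,"pics/sc.png")
E
```

```text
[695.24613506 308.8693946 ] [501.05676702  76.15841432]
```

View pics/tc.png

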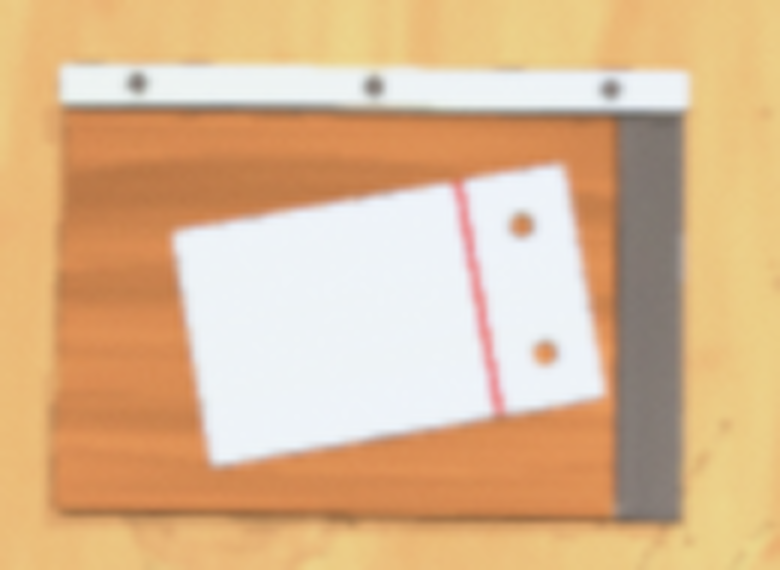

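View pics/sc.png

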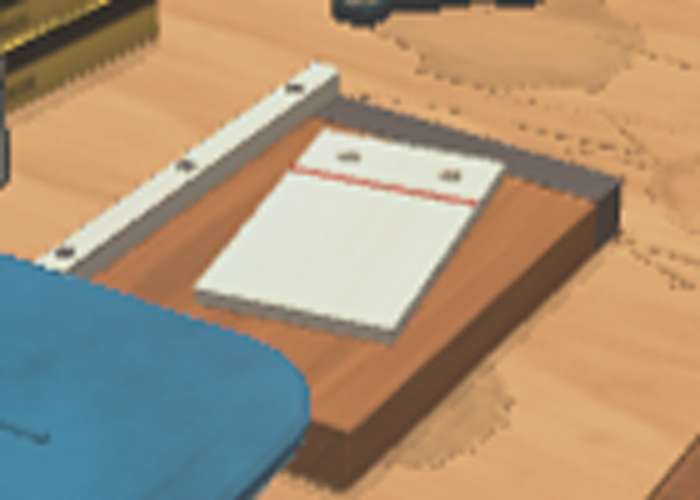

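```bash
cat >> h.py <<'E'
def fit(W,L):
    W=np.array(W);L=np.array(L); a=W.mean(0);b=L.mean(0); H=((L-b).T@(W-a)); th=np.arctan2(H[0,1]-H[1,0],H[0,0]+H[1,1])
    R=np.array([[np.cos(th),-np.sin(th)],[np.sin(th),np.cos(th)]]); o=a-R@b; return o,th,R,np.round(W-(L@R.T+o),1)
BL=np.array([[45,75],[45,-75],[-45,-75],[-45,75]])
E
python3 - <<'E'
from h import *
t=np.load("top0.npz")
f=lambda p,z: ray(t,[(p[0]+.5)/6-.5+250,(p[1]+.5)/6-.5+140],z)[:2]
B=[f((680,520),30),f((55,512),30),f((60,65),44),f((690,72),44),f((60,104),44),f((690,110),44)]
ob,tb,Rb,r=fit(B,[[-85,-120],[-85,120],[85,120],[85,-120],[70,120],[70,-120]]); print("block",ob,tb,r.tolist())
P=[f(p,38) for p in((172,232),(565,163),(605,396),(210,466))]
o,th,R,r=fit(P,BL); print("blank",o,th,r.tolist()); 
print("blank in block",(o-ob)@Rb,th-tb, ((BL@R.T+o)-ob)@Rb); print((BL@R.T+o))
for n,q,z in(("bottle",(450,224),60),("tin",(428,254),20),("bell",(202,221),20)):print(n,ray(t,q,z))
np.savez("blk.npz",o=ob,th=tb,R=Rb)
s=np.load("side0.npz")
for q,w in ((( -85,-120),30),((70,-120),30)): print(proj(s,[*(Rb@q+ob),w]))
p=[proj(s,[*x,38]) for x in BL@R.T+o]; print(p)
# TCP axes
from scipy.spatial.transform import Rotation as Ro
print(Ro.from_quat(telemetry.observe()["orientation"]).as_matrix().round(3))
E
```

```text
block [504.01130242 142.33557549] -0.014838120019783527 [[0.4, 1.9], [0.2, -1.1], [-0.3, -0.2], [-0.1, 0.1], [-0.4, -0.6], [0.2, -0.0]]
blank [495.55903537 135.90192541] 0.17217859694038565 [[-0.0, 0.7], [0.5, -1.1], [0.0, -0.4], [-0.6, 0.8]]
blank in block [-8.35587683 -6.55835299] 0.18701671696016917 [[ 21.91483627  75.5006741 ]
 [ 49.80410562 -71.88381848]
 [-38.62658994 -88.61738009]
 [-66.51585928  58.76711249]]
[[527.0439732  217.50277522]
 [552.74334387  69.720698  ]
 [464.07409754  54.3010756 ]
 [438.37472687 202.08315282]]
bottle [ 420.92133999 -163.88834302   60.        ]
tin [ 354.92031154 -122.600193     20.        ]
bell [430.66711409 395.25715013  20.        ]
[359.39515276 200.25211307]
[302.70192402 183.58863761]
[array([273.17996705, 222.23629061]), array([299.19655037, 190.75188999]), array([335.49760513, 197.62126269]), array([313.06278898, 230.67929761])]
[[-0.001  0.911  0.412]
 [ 0.002  0.412 -0.911]
 [-1.    -0.    -0.002]]
```

The top view shows the block almost square to the world (-0.015 rad) and the blank turned +0.187 rad on it. The blank must go about +33 mm in x and -78 mm in y. The side view agrees to within about 2 px. I'll turn the tool square to the block and go over the bottle at height.

servo_tool(steps="-0.5 0 0 6.3 0 0;-0.5 0 0 6.3 0 0;0 0 0 6.3 0 0;0 0 0 6.3 0 0;0 0.55 -0.8 0 0 0;0 0.55 -0.8 0 0 0;0 0.55 -0.8 0 0 0;0 0.55 -0.8 0 0 0;0 0.55 -0.8 0 0 0;0 0.55 -0.8 0 0 0;0 0.55 -0.8 0 0 0;0 0.55 -0.8 0 0 0;0 0.55 -0.8 0 0 0;0 0.55 -0.8 0 0 0", gripper=85)

```text
time: 1.27
tcp_pos: [488.0, -252.6, 236.6]
orientation: [-0.513, -0.49, 0.516, -0.479]
wrist_force: [1.5, -1.2, 0.3]
opening: 84.9
```

```bash
cat >> h.py <<'E'
def where():
    from scipy.spatial.transform import Rotation as Ro
    s=telemetry.observe(); b=np.load("blk.npz"); M=Ro.from_quat(s["orientation"]).as_matrix()
    print("t",s["time"],"tcp",s["tcp_pos"].round(1),"in block",((s["tcp_pos"][:2]-b["o"])@b["R"]).round(1),"F",s["wrist_force"].round(1),"op",round(s["opening"],1),"yaw err deg",np.degrees(np.arctan2(M[1,2],M[0,2])-float(b["th"])+np.pi/2).round(2),"x",M[:,0].round(3))
E
python3 -c "from h import *;where()"
```

```text
t 1.2667 tcp [ 488.  -252.6  236.6] in block [ -10.2 -395.1] F [ 1.5 -1.2  0.3] op 84.9 yaw err deg -2.6 x [-0.014  0.009 -1.   ]
```

servo_tool(steps="0 -0.18 -0.95 -0.5 0 0;0 -0.18 -0.95 -0.5 0 0;0 -0.18 -0.95 -0.5 0 0;0 -0.18 -0.95 -0.5 0 0;0 -0.18 -0.95 0 0 0;0 -0.18 -0.95 0 0 0;0 -0.18 -0.95 0 0 0;0 -0.18 -0.95 0 0 0;0 -0.18 -0.95 0 0 0;0 -0.18 -0.95 0 0 0;0.8 0 0 0 0 0;0.8 0 0 0 0 0;0.8 0 0 0 0 0;0.8 0 0 0 0 0;0 0 0 0 0 0;0 0 0 0 0 0")

```text
time: 2.6
tcp_pos: [417.2, 163.9, 106.0]
orientation: [0.499, 0.508, -0.501, 0.493]
wrist_force: [0.2, 0.3, 1.7]
opening: 84.8
```

```bash
python3 -c "from h import *;where()"
```

```text
t 2.6 tcp [417.2 163.9 106. ] in block [-87.1  20.3] F [0.2 0.3 1.7] op 84.8 yaw err deg 0.93 x [-0.017  0.014 -1.   ]
```

servo_tool(steps="0 -0.07 0.3 0.9 -0.8 1.0;0 0 0.3 0 0 0;0.5 0 0 0 0 0;0.5 0 0 0 0 0;0 0 0 0 0 0;0 0 0 0 0 0;0 0 0 0 0 0")

```text
time: 3.18
tcp_pos: [421.2, 139.7, 77.3]
orientation: [0.508, 0.493, -0.501, 0.498]
wrist_force: [0.2, -0.6, 0.5]
opening: 85.0
```

```bash
python3 - <<'E'
from h import *
where()
c=vision.read_camera("side"); crop(c,255,120,375,265,4,"pics/s2.png"); 
s=telemetry.observe(); print((proj(c,s["tcp_pos"])-[255,120])*4)
E
```

```text
t 3.1833 tcp [421.2 139.7  77.3] in block [-82.7  -3.9] F [ 0.2 -0.6  0.5] op 85.0 yaw err deg -0.19 x [ 0.012  0.002 -1.   ]
[319.82454841 333.27583417]
```

View pics/s2.png

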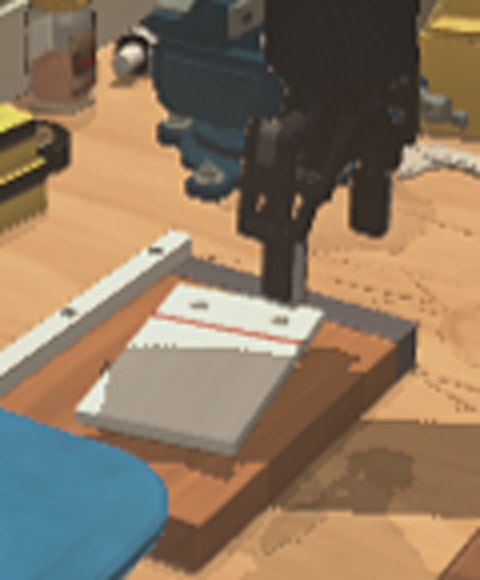

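```bash
python3 - <<'E'
from h import *
c=np.load("side0.npz");p=telemetry.observe()["tcp_pos"]
for dy in(-50,50):
  for z in (60,80,100,110,120): print(dy,z,((proj(c,[p[0],p[1]+dy,z])-[255,120])*4).round())
c=vision.read_camera("top"); crop(c,250,100,410,240,5,"pics/t2.png")
for dy in(-50,50):
  for z in (70,100): print(dy,z,((proj(c,[p[0],p[1]+dy,z])-[250,100])*5).round())
E
```

```text
-50 60 [361. 322.]
-50 80 [363. 290.]
-50 100 [365. 258.]
-50 110 [365. 242.]
-50 120 [366. 225.]
50 60 [273. 405.]
50 80 [274. 371.]
50 100 [275. 337.]
50 110 [275. 320.]
50 120 [276. 302.]
-50 70 [423. 618.]
-50 100 [424. 614.]
50 70 [195. 618.]
50 100 [188. 614.]
```

View pics/t2.png

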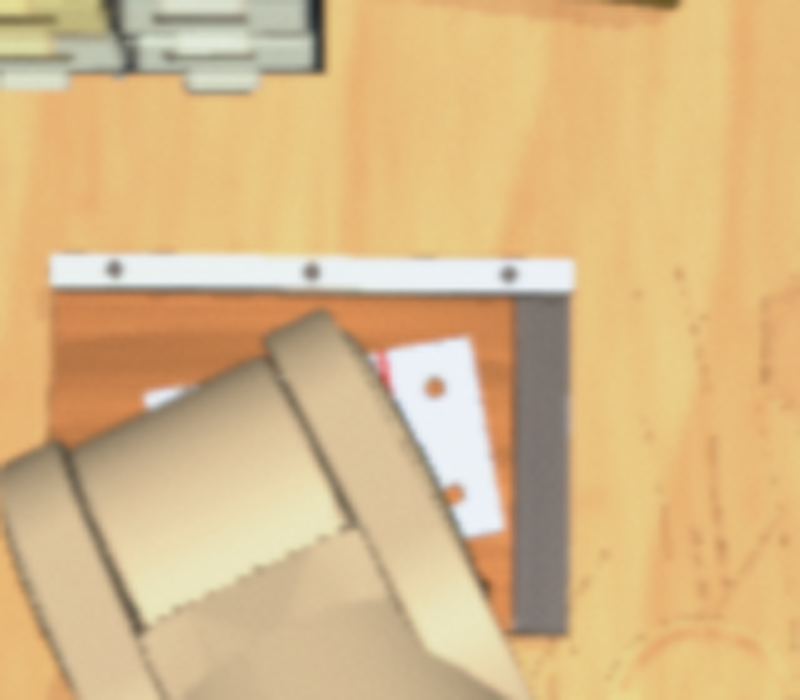

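The side view puts the fingertips at about z = 115, higher than the TCP reading implies. In the top view the arm hides the blank. I'll find the true tip height by lowering slowly and watching the force.

servo_tool(steps="0.12 -0.2 0 0 0 0;0.12 0 0 0 0 0;0.12 0 0 0 0 0;0.12 0 0 0 0 0;0.12 0 0 0 0 0;0 0 0 0 0 0;0 0 0 0 0 0")

```text
time: 3.87
tcp_pos: [413.9, 140.9, 52.8]
orientation: [0.509, 0.492, -0.5, 0.499]
wrist_force: [0.1, -0.5, 0.2]
opening: 84.6
```

```bash
python3 - <<'E'
from h import *
where()
c=vision.read_camera("side"); np.savez("s3.npz",**c); crop(c,285,120,385,220,6,"pics/s3.png")
E
```

```text
t 3.8667 tcp [413.9 140.9  52.8] in block [-90.1  -2.8] F [ 0.1 -0.5  0.2] op 84.6 yaw err deg -0.13 x [ 0.016  0.002 -1.   ]
```

View pics/s3.png

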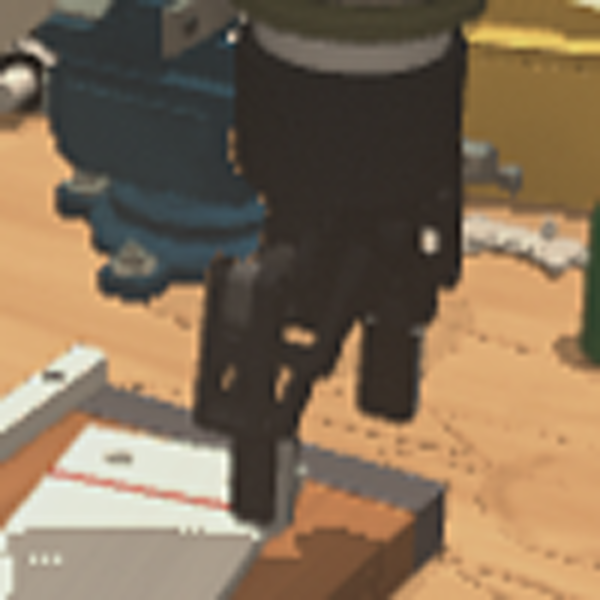

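```bash
python3 - <<'E'
from h import *
s=np.load("s3.npz")
for z in (35,45,55,65,80): print(z,ray(s,(328,207),z).round(),ray(s,(350,189),z).round())
t=vision.read_camera("top"); np.savez("t3.npz",**t)
print("spot",[ray(t,(347,218),z).round() for z in(45,100,150)])
# visible steel-corner etc: re-check camera poses same
print(abs(t["pose"]-np.load("top0.npz")["pose"]).max(),abs(s["pose"]-np.load("side0.npz")["pose"]).max())
# base axis check
print("base",proj(t,[0,0,0]),proj(s,[0,0,0]))
crop(t,250,130,420,260,4,"pics/t3.png")
E
```

```text
35 [461.  96.  35.] [457.  -6.  35.]
45 [453. 112.  45.] [449.  11.  45.]
55 [445. 127.  55.] [441.  28.  55.]
65 [437. 142.  65.] [433.  45.  65.]
80 [425. 165.  80.] [421.  70.  80.]
spot [array([435.,  62.,  45.]), array([432.,  64., 100.]), array([428.,  66., 150.])]
0.0 0.0
base [375.01827238 413.40776271] [548.61175996 260.88681461]
```

servo_tool(steps="0.1 0 0 0 0 0;0.1 0 0 0 0 0;0.1 0 0 0 0 0;0 0 0 0 0 0;0 0 0 0 0 0")

```text
time: 4.38
tcp_pos: [414.7, 141.0, 40.1]
orientation: [0.509, 0.492, -0.499, 0.499]
wrist_force: [-0.9, 0.1, -0.2]
opening: 84.7
```

View pics/t3.png

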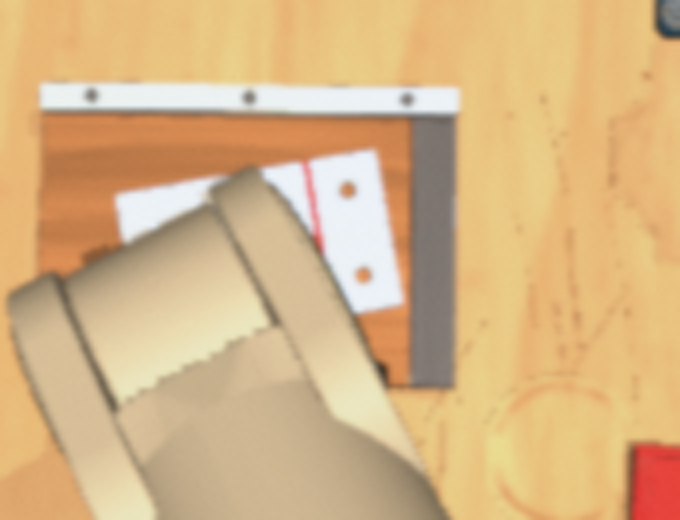

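servo_tool(steps="0.06 -0.1 0 0 0 -0.9;0.06 0 0 0 0 0;0.06 0 0 0 0 0;0 0 0 0 0 0;0 0 0 0 0 0")

```text
time: 4.8
tcp_pos: [410.3, 141.2, 32.0]
orientation: [0.505, 0.497, -0.504, 0.495]
wrist_force: [-0.0, -0.2, -0.2]
opening: 85.3
```

```bash
python3 - <<'E'
from h import *
where()
c=vision.read_camera("side"); np.savez("s4.npz",**c); crop(c,285,120,385,220,6,"pics/s4.png")
E
```

```text
t 4.8 tcp [410.3 141.2  32. ] in block [-93.6  -2.6] F [-0.  -0.2 -0.2] op 85.3 yaw err deg -0.15 x [-0.001  0.003 -1.   ]
```

servo_tool(steps="-0.25 0 0 0 0 0;-0.25 0 0 0 0 0;0 0.18 0 0 0 0;0 0.17 0 0 0 0;0.1 0 0 0 0 0;0.1 0 0 0 0 0;0 0 0 0 0 0;0 0 0 0 0 0")

```text
time: 5.52
tcp_pos: [427.3, 140.9, 46.5]
orientation: [0.506, 0.496, -0.503, 0.495]
wrist_force: [-0.5, 0.1, 1.4]
opening: 85.2
```

```bash
python3 -c "
from h import *
where()"
```

```text
t 5.5167 tcp [427.3 140.9  46.5] in block [-76.7  -2.5] F [-0.5  0.1  1.4] op 85.2 yaw err deg -0.19 x [ 0.002  0.003 -1.   ]
```

servo_tool(steps="0.08 -0.03 0 0 0 0;0.08 -0.03 0 0 0 0;0.08 0 0 0 0 0;0 0 0 0 0 0;0 0 0 0 0 0")

```text
time: 5.93
tcp_pos: [423.1, 140.8, 34.7]
orientation: [0.505, 0.496, -0.504, 0.495]
wrist_force: [1.0, 0.3, 0.2]
opening: 84.9
```

servo_tool(steps="0.06 0 0 0 0 0;0.06 0 0 0 0 0;0 0 0 0 0 0;0 0 0 0 0 0")

```text
time: 6.27
tcp_pos: [423.1, 140.9, 29.4]
orientation: [0.505, 0.496, -0.504, 0.495]
wrist_force: [-0.3, 0.4, -0.4]
opening: 85.0
```

```bash
python3 - <<'E'
from h import *
where()
c=vision.read_camera("side"); np.savez("s4.npz",**c); crop(c,265,120,385,240,5,"pics/s5.png")
E
```

```text
t 6.2667 tcp [423.1 140.9  29.4] in block [-80.9  -2.7] F [-0.3  0.4 -0.4] op 85.0 yaw err deg -0.15 x [-0.     0.003 -1.   ]
```

View pics/s5.png

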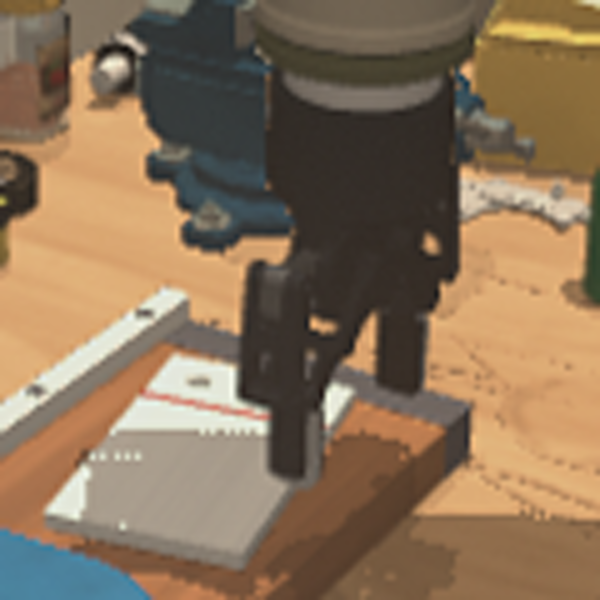

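Picture 9 shows the left tip at about (323, 216) full-frame. That is roughly 40 mm above the block top, in agreement with the missing contact. I'll keep lowering in small steps.

servo_tool(steps="0.06 0 0 0 0 0;0.06 0 0 0 0 0;0.06 0 0 0 0 0;0.06 0 0 0 0 0;0 0 0 0 0 0;0 0 0 0 0 0")

```text
time: 6.82
tcp_pos: [423.3, 140.9, 18.9]
orientation: [0.505, 0.496, -0.504, 0.495]
wrist_force: [-0.3, -0.7, 0.3]
opening: 84.8
```

servo_tool(steps="0.06 0 0 0 0 0;0.06 0 0 0 0 0;0.06 0 0 0 0 0;0 0 0 0 0 0;0 0 0 0 0 0")

```text
time: 7.23
tcp_pos: [423.3, 140.9, 10.9]
orientation: [0.505, 0.496, -0.504, 0.495]
wrist_force: [0.3, 0.8, 0.7]
opening: 84.8
```

```bash
cat >> h.py <<'E'
def tip(c):
    g=c["image"].max(2).astype(int); return [(u,max([v for v in range(150,245) if g[v,u]<62],default=-1)) for u in range(312,362,3)]
E
python3 - <<'E'
from h import *
print(tip(np.load("s4.npz"))); c=vision.read_camera("side"); np.savez("s6.npz",**c); print(tip(c))
for z in (20,30,40,50,60,70): print(z,proj(c,[423,188,z]).round(1),proj(c,[423,92,z]).round(1))
E
```

```text
[(312, 167), (315, 199), (318, 200), (321, 214), (324, 214), (327, 201), (330, 196), (333, 190), (336, 186), (339, 181), (342, 196), (345, 197), (348, 197), (351, 181), (354, 175), (357, 151), (360, -1)]
[(312, 167), (315, 207), (318, 208), (321, 221), (324, 222), (327, 209), (330, 203), (333, 198), (336, 193), (339, 189), (342, 203), (345, 204), (348, 203), (351, 188), (354, 183), (357, 151), (360, -1)]
20 [322.7 236.8] [343.6 216.4]
30 [322.8 232.8] [343.8 212.6]
40 [322.9 228.8] [344.  208.7]
50 [323.  224.7] [344.2 204.8]
60 [323.1 220.6] [344.4 200.8]
70 [323.2 216.4] [344.6 196.9]
```

servo_tool(steps="0.07 0 0 0 0 0;0.07 0 0 0 0 0;0.07 0 0 0 0 0;0.07 0 0 0 0 0;0 0 0 0 0 0;0 0 0 0 0 0")

```text
time: 7.78
tcp_pos: [423.3, 140.9, -1.5]
orientation: [0.505, 0.496, -0.504, 0.495]
wrist_force: [0.3, -0.4, 0.5]
opening: 84.9
```

```bash
python3 - <<'E'
from h import *
where()
c=vision.read_camera("side"); np.savez("s6.npz",**c); print(tip(c)); crop(c,285,140,385,240,6,"pics/s6.png")
E
```

```text
t 7.7833 tcp [423.3 140.9  -1.5] in block [-80.7  -2.6] F [ 0.3 -0.4  0.5] op 84.9 yaw err deg -0.16 x [-0.     0.003 -1.   ]
[(312, 167), (315, 213), (318, 214), (321, 226), (324, 227), (327, 214), (330, 208), (333, 203), (336, 198), (339, 194), (342, 209), (345, 210), (348, 203), (351, 192), (354, 187), (357, 151), (360, -1)]
```

View pics/s6.png

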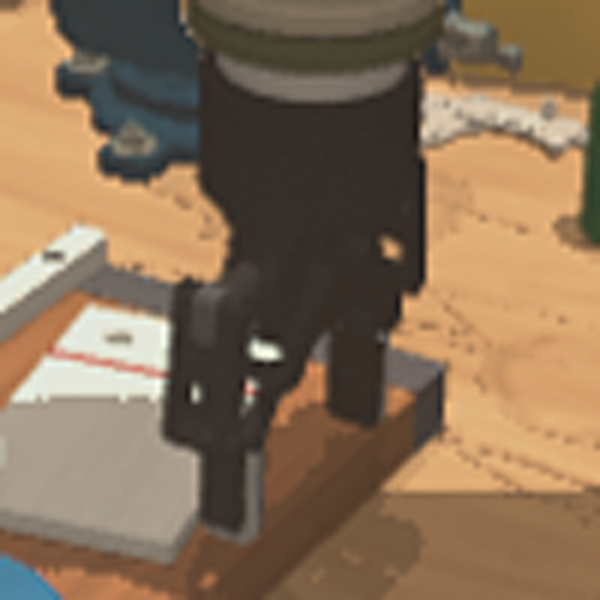

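Picture 10: both tips now stand just in front of the blank's near edge, about 40 mm high. The reported TCP z is therefore some 40–50 mm too low. I'll carry on to touch.

servo_tool(steps="0.05 0 0 0 0 0;0.05 0 0 0 0 0;0 0 0 0 0 0;0 0 0 0 0 0")

```text
time: 8.17
tcp_pos: [423.5, 141.0, -5.7]
orientation: [0.505, 0.496, -0.504, 0.495]
wrist_force: [0.1, -0.4, 0.1]
opening: 85.0
```

servo_tool(steps="0.04 0 0 0 0 0;0.04 0 0 0 0 0;0 0 0 0 0 0")

```text
time: 8.42
tcp_pos: [423.6, 141.0, -9.1]
orientation: [0.505, 0.496, -0.504, 0.495]
wrist_force: [-0.1, 0.8, -0.4]
opening: 85.0
```

servo_tool(steps="0.03 0 0 0 0 0;0.03 0 0 0 0 0;0 0 0 0 0 0")

```text
time: 8.67
tcp_pos: [423.9, 141.1, -9.7]
orientation: [0.505, 0.496, -0.504, 0.495]
wrist_force: [-0.1, 0.2, -0.4]
opening: 85.3
```

```bash
python3 - <<'E'
from h import *
where()
c=vision.read_camera("side"); print(tip(c))
E
```

```text
t 8.6667 tcp [423.9 141.1  -9.7] in block [-80.   -2.4] F [-0.1  0.2 -0.4] op 85.3 yaw err deg -0.16 x [ 0.001  0.002 -1.   ]
[(312, 215), (315, 216), (318, 217), (321, 230), (324, 231), (327, 217), (330, 210), (333, 207), (336, 200), (339, 198), (342, 212), (345, 213), (348, 197), (351, 192), (354, 190), (357, 151), (360, -1)]
```

servo_tool(steps="0.04 0 0 0 0 0;0 0 0 0 0 0")

```text
time: 8.88
tcp_pos: [424.5, 141.2, -9.8]
orientation: [0.505, 0.495, -0.503, 0.496]
wrist_force: [0.4, 0.4, -0.2]
opening: 85.3
```

```bash
python3 - <<'E'
from h import *
where(); s=telemetry.observe(); print(s["effort"].round(2),s["joint_pos"].round(3),s["moment"])
E
```

```text
t 8.8833 tcp [424.5 141.2  -9.8] in block [-79.5  -2.3] F [ 0.4  0.4 -0.2] op 85.3 yaw err deg -0.15 x [ 0.003  0.001 -1.   ]
[ 3.000e-02 -4.332e+01 -4.110e+00 -2.775e+01  3.000e-02  2.000e-01
 -4.000e-02] [ 0.056  0.285 -0.5    2.066  0.184  0.83  -2.139] [-0.0006184  -0.0219502  -0.05065741]
```

The z reading stalled at -9.8 (tips on the block) while the wrist force still reads about 0. I won't trust the force reading and will use position stall instead. I'll lift 2.5 mm and push.

servo_tool(steps="-0.07 0 0 0 0 0;0 0 0 0 0 0;0 0.12 0 0 0 0;0 0.12 0 0 0 0;0 0.12 0 0 0 0;0 0.12 0 0 0 0;0 0.12 0 0 0 0;0 0.12 0 0 0 0;0 0 0 0 0 0;0 0 0 0 0 0")

```text
time: 9.72
tcp_pos: [456.2, 140.7, -8.1]
orientation: [0.505, 0.496, -0.504, 0.495]
wrist_force: [-1.4, -0.4, 1.2]
opening: 85.2
```

```bash
python3 - <<'E'
from h import *
where()
E
```

```text
t 9.7167 tcp [456.2 140.7  -8.1] in block [-47.8  -2.3] F [-1.4 -0.4  1.2] op 85.2 yaw err deg -0.15 x [ 0.001  0.001 -1.   ]
```

servo_tool(steps="-0.02 0.08 0 0 0 0;0 0.08 0 0 0 0;0 0.06 0 0 0 0;0 0 0 0 0 0;0 0 0 0 0 0")

```text
time: 10.13
tcp_pos: [465.2, 140.2, -7.5]
orientation: [0.505, 0.496, -0.504, 0.495]
wrist_force: [-0.6, 0.5, -0.4]
opening: 84.9
```

```bash
python3 - <<'E'
from h import *
where()
c=vision.read_camera("side"); np.savez("s7.npz",**c); crop(c,235,150,375,260,5,"pics/s7.png")
b=np.load("blk.npz")
print(((proj(c,[*(b["R"]@[70,0]+b["o"]),30])-[235,150])*5).round())
E
```

```text
t 10.1333 tcp [465.2 140.2  -7.5] in block [-38.8  -2.7] F [-0.6  0.5 -0.4] op 84.9 yaw err deg -0.17 x [-0.     0.001 -1.   ]
[199. 272.]
```

View pics/s7.png

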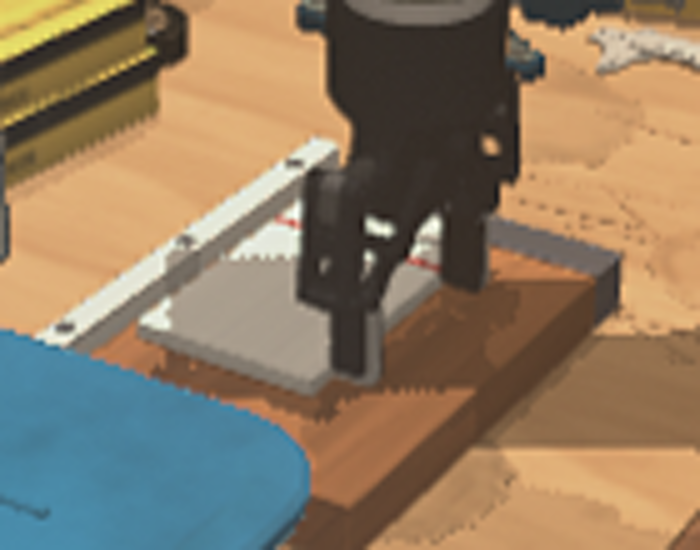

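Picture 11: the blank has turned parallel to the fence with a few mm of gap left. I'll keep pushing until the position stalls.

servo_tool(steps="0 0.08 0 0 0 0;0 0.06 0 0 0 0;0 0.05 0 0 0 0;0 0 0 0 0 0")

```text
time: 10.52
tcp_pos: [473.1, 140.0, -7.5]
orientation: [-0.504, -0.496, 0.504, -0.495]
wrist_force: [0.6, -0.1, 1.0]
opening: 84.9
```

servo_tool(steps="0 0.05 0 0 0 0;0 0.05 0 0 0 0;0 0 0 0 0 0")

```text
time: 10.77
tcp_pos: [473.3, 140.0, -8.4]
orientation: [-0.502, -0.498, 0.506, -0.494]
wrist_force: [0.8, 0.5, 1.0]
opening: 84.9
```

servo_tool(steps="0 0.05 0 0 0 0;0 0.05 0 0 0 0;0 0 0 0 0 0")

```text
time: 11.02
tcp_pos: [473.0, 139.8, -9.3]
orientation: [-0.499, -0.499, 0.509, -0.493]
wrist_force: [0.3, 0.3, 0.1]
opening: 84.9
```

```bash
python3 -c "
from h import *
where()"
```

```text
t 11.0167 tcp [473.  139.8  -9.3] in block [-30.9  -3. ] F [0.3 0.3 0.1] op 84.9 yaw err deg -0.07 x [-0.017 -0.003 -1.   ]
```

Stalled at block x = -30.9. With a finger half-width of 11 mm, that puts the near edge at -20, so the long side should be flush. I'll back off, lift, and go to the left end with the fingers shut.

servo_tool(steps="0 -0.3 0 0 0.2 1.0;-0.8 0 0 0 0 0;-0.8 0 0 0 0 0;-0.4 0 -0.3 0 0 0;0 0.3 -0.8 0 0 0;0 0.5 -0.8 0 0 0;0 0.5 -0.8 0 0 0;0 0.4 0 0 0 0;0 0 0 0 0 0;0 0 0 0 0 0", gripper=0)

```text
time: 11.85
tcp_pos: [547.2, 251.0, 84.1]
orientation: [0.515, 0.488, -0.497, 0.5]
wrist_force: [-0.1, 0.2, -0.1]
opening: -0.2
```

```bash
python3 - <<'E'
from h import *
where()
t=vision.read_camera("top"); s=vision.read_camera("side"); np.savez("t8.npz",**t); np.savez("s8.npz",**s)
a=cv2.resize(t["image"][130:235,250:380,::-1],None,fx=3.5,fy=3.5,interpolation=cv2.INTER_CUBIC); b=cv2.resize(s["image"][155:255,225:335,::-1],None,fx=3.67,fy=3.67,interpolation=cv2.INTER_CUBIC)
cv2.imwrite("pics/c8.png",np.hstack([a[:367],b]) )
# red pixels in blank area
for n,c in(("top",t),("side",s)):
    i=c["image"].astype(int); m=(i[...,0]-i[...,1]>50)&(i[...,0]>150)&(abs(i[...,1]-i[...,2])<35); v,u=np.nonzero(m[150:232,250:375]) if n=="top" else np.nonzero(m[160:230,270:345]); 
    o=(250,150) if n=="top" else (270,160)
    L=np.c_[u+o[0],v+o[1]]; print(n,len(L)); 
    b_=np.load("blk.npz")
    for p in L[::max(1,len(L)//12)]: print(p,((ray(c,p,38)[:2]-b_["o"])@b_["R"]).round(1))
E
```

```text
t 11.85 tcp [547.2 251.   84.1] in block [ 41.6 109.3] F [-0.1  0.2 -0.1] op -0.2 yaw err deg -0.51 x [ 0.03   0.007 -1.   ]
top 77
[333 159] [ 68.1 -48.2]
[333 165] [ 54.1 -48.4]
[333 170] [ 42.5 -48.5]
[333 174] [ 33.3 -48.6]
[333 180] [ 19.4 -48.8]
[333 186] [  5.6 -49. ]
[351 188] [  1.6 -90. ]
[332 191] [ -5.9 -46.9]
[351 193] [ -9.9 -90.1]
[333 195] [-15.  -49.3]
[332 197] [-19.6 -47.1]
[344 198] [-21.5 -74.3]
[352 203] [-32.7 -92.5]
side 37
[287 192] [ 70.7 -51.4]
[289 193] [ 64.1 -49.8]
[292 194] [ 55.5 -49.5]
[294 195] [ 49. -48.]
[297 195] [ 43.1 -51.7]
[300 196] [ 34.7 -51.4]
[303 197] [ 26.3 -51.1]
[306 198] [ 18.  -50.8]
[308 199] [ 11.7 -49.2]
[311 200] [  3.4 -48.9]
[314 201] [ -4.7 -48.6]
[317 202] [-12.8 -48.3]
[319 203] [-19.  -46.8]
```

servo_tool(steps="0 -0.34 0.36 -0.5 -0.4 -1.7;0 0 0 0 0 0;0.5 0 0 0 0 0;0.5 0 0 0 0 0;0.4 0 0 0 0 0;0 0 0 0 0 0;0.1 0 0 0 0 0;0 0 0 0 0 0;0 0 0 0 0 0")

```text
time: 12.7
tcp_pos: [533.0, 231.2, 25.0]
orientation: [0.507, 0.492, -0.504, 0.497]
wrist_force: [-0.2, -0.9, 0.1]
opening: 0.2
```

```bash
python3 - <<'E'
from h import *
where()
E
```

```text
t 12.7 tcp [533.  231.2  25. ] in block [27.7 89.3] F [-0.2 -0.9  0.1] op 0.2 yaw err deg -0.42 x [ 0.007 -0.002 -1.   ]
```

servo_tool(steps="0.12 0 0 -0.4 0 0;0.12 0 0 0 0 0;0.1 0 0 0 0 0;0 0 0 0 0 0;0 0 0 0 0 0")

```text
time: 13.12
tcp_pos: [535.0, 232.1, 12.9]
orientation: [0.507, 0.493, -0.501, 0.499]
wrist_force: [-0.0, -0.2, 0.5]
opening: -0.2
```

servo_tool(steps="0.05 0 0 0 0 0;0.05 0 0 0 0 0;0 0 0 0 0 0")

```text
time: 13.37
tcp_pos: [535.1, 232.3, 8.7]
orientation: [0.507, 0.493, -0.501, 0.499]
wrist_force: [-0.1, 0.3, 0.1]
opening: -0.0
```

servo_tool(steps="0.04 0 0 0 0 0;0.04 0 0 0 0 0;0 0 0 0 0 0")

```text
time: 13.62
tcp_pos: [535.2, 232.3, 5.2]
orientation: [0.507, 0.493, -0.501, 0.499]
wrist_force: [-0.4, -0.2, 0.8]
opening: 0.0
```

servo_tool(steps="0.04 0 0 0 0 0;0.04 0 0 0 0 0;0 0 0 0 0 0")

```text
time: 13.87
tcp_pos: [535.5, 232.5, 3.4]
orientation: [0.507, 0.493, -0.5, 0.5]
wrist_force: [0.5, 0.5, -1.1]
opening: -0.3
```

```bash
python3 - <<'E'
from h import *
where()
E
```

```text
t 13.8667 tcp [535.5 232.5   3.4] in block [30.2 90.7] F [ 0.5  0.5 -1.1] op -0.3 yaw err deg 0.02 x [ 0.013 -0.    -1.   ]
```

servo_tool(steps="-0.07 0 0 0 0 -0.7;0 0 0 0 0 0;0 0 0.12 0 0 0;0 0 0.12 0 0 0;0 0 0.12 0 0 0;0 0 0.12 0 0 0;0 0 0.12 0 0 0;0 0 0.12 0 0 0;0 0 0.12 0 0 0;0 0 0.12 0 0 0;0 0 0.12 0 0 0;0 0 0.12 0 0 0;0 0 0.12 0 0 0;0 0 0 0 0 0;0 0 0 0 0 0")

```text
time: 15.12
tcp_pos: [534.5, 173.7, 6.1]
orientation: [0.504, 0.496, -0.504, 0.496]
wrist_force: [-0.1, 1.6, 0.4]
opening: 0.4
```

```bash
cat >> h.py <<'E'
def red(c,z=38):
    b=np.load("blk.npz"); i=c["image"].astype(float); w=i[...,0]-(i[...,1]+i[...,2])/2; out=[]
    # sample along block y at several block x, find red-on-white peak
    ys=np.arange(-135,-30,.5)
    for x in range(-16,68,4):
        P=np.array([proj(c,[*(b["R"]@[x,y]+b["o"]),z]) for y in ys],np.float32)[None]
        v=[cv2.remap(i[...,k].astype(np.float32),P[...,0],P[...,1],1)[0] for k in range(3)]
        r=np.where(abs(v[1]-v[2])<35,v[0]-(v[1]+v[2])/2,0); k=r.argmax()
        if r[k]>30:
            s=slice(max(0,k-8),k+9); q=np.clip(r[s]-12,0,None); out.append((x,round(float((ys[s]*q).sum()/q.sum()),1)))
    return out
E
python3 - <<'E'
from h import *
where()
for n in("top","side"): print(red(np.load(n[0]+"8.npz"))); print(n,red(vision.read_camera(n)))
E
```

```text
t 15.1167 tcp [534.5 173.7   6.1] in block [30.  31.8] F [-0.1  1.6  0.4] op 0.4 yaw err deg -0.04 x [-0.001  0.001 -1.   ]
[(-16, -91.2), (-12, -91.2), (-8, -48.1), (-4, -48.1), (0, -48.3), (4, -48.5), (8, -48.5), (12, -48.4), (16, -48.3), (20, -48.3), (24, -48.3), (28, -48.2), (32, -48.1), (36, -48.1), (40, -48.2), (44, -48.1), (48, -48.1), (52, -48.1), (56, -48.0), (60, -47.9), (64, -47.8)]
top [(-16, -88.0), (-12, -76.5), (-8, -81.0), (-4, -74.7), (0, -76.5), (4, -62.7), (8, -69.5), (12, -61.5), (16, -66.0), (20, -62.5), (24, -58.7), (28, -51.1), (32, -46.9), (36, -50.5), (40, -83.8), (44, -84.1), (48, -84.6), (52, -84.6), (56, -84.6), (60, -84.5), (64, -84.5)]
[(-16, -50.1), (-12, -49.0), (-8, -50.2), (-4, -48.9), (0, -50.2), (4, -49.2), (8, -50.6), (12, -49.5), (16, -50.1), (20, -50.0), (24, -49.6), (28, -49.9), (32, -48.8), (36, -50.3), (40, -49.1), (44, -50.5), (48, -49.4), (52, -50.3), (56, -49.9), (60, -49.9), (64, -50.0)]
side [(-16, -85.8), (-12, -86.5), (-8, -85.6), (-4, -86.8), (0, -85.8), (4, -87.2), (8, -85.9), (12, -87.0), (16, -86.3), (20, -85.9), (24, -86.8), (28, -86.0), (32, -87.2), (36, -85.8), (40, -87.1), (44, -86.3), (48, -86.3), (52, -87.0), (56, -86.1), (60, -87.3), (64, -86.0)]
```

```bash
python3 - <<'E'
from h import *
b=np.load("blk.npz")
for n in("top0","side0"):
    c=np.load(n+".npz"); g=cv2.cvtColor(c["image"],cv2.COLOR_RGB2GRAY).astype(np.float32); 
    for (lo,hi,lab) in((-135,-107,"right end"),(-107,-82,"steel inner(-94)"),(107,135,"left end")):
        ys=np.arange(lo,hi,.25); o=[]
        for x in range(-75,65,12):
            P=np.array([proj(c,[*(b["R"]@[x,y]+b["o"]),30]) for y in ys],np.float32)[None]
            v=cv2.GaussianBlur(cv2.remap(g,P[...,0],P[...,1],1),(9,1),2)[0]; d=abs(np.gradient(v)); k=d.argmax(); s=slice(max(0,k-6),k+7); o.append(round(float((ys[s]*d[s]).sum()/d[s].sum()),1))
        print(n,lab,o)
E
```

```text
top0 right end [-119.3, -119.2, -119.0, -119.0, -119.2, -119.0, -119.0, -118.7, -118.7, -118.8, -118.8, -118.7]
top0 steel inner(-94) [-92.3, -92.0, -92.0, -91.8, -87.3, -84.8, -83.6, -91.5, -91.3, -91.3, -91.3, -91.0]
top0 left end [122.1, 122.5, 122.8, 120.8, 121.2, 121.6, 121.8, 122.2, 122.4, 120.5, 121.0, 121.5]
side0 right end [-120.0, -121.0, -118.8, -119.7, -119.8, -119.0, -120.2, -120.3, -120.7, -120.7, -120.2, -126.5]
side0 steel inner(-94) [-91.2, -89.6, -92.6, -92.4, -103.8, -101.5, -97.0, -95.5, -92.5, -91.5, -90.2, -88.1]
side0 left end [120.4, 117.0, 122.2, 121.0, 123.7, 132.1, 130.3, 124.9, 120.1, 109.5, 117.0, 118.0]
```

servo_tool(steps="0 0 0.12 0 0 0;0 0 0.12 0 0 0;0 0 0.12 0 0 0;0 0 0.12 0 0 0;0 0 0.12 0 0 0;0 0 0.12 0 0 0;0 0 0 0 0 0;0 0 0 0 0 0")

```text
time: 15.88
tcp_pos: [533.9, 142.7, 6.1]
orientation: [0.504, 0.497, -0.503, 0.496]
wrist_force: [0.8, 1.2, 0.5]
opening: 0.1
```

```bash
python3 - <<'E'
from h import *
where()
for n in("top","side"):
    r=red(vision.read_camera(n)); print(n,r)
E
```

```text
t 15.8833 tcp [533.9 142.7   6.1] in block [29.9  0.9] F [0.8 1.2 0.5] op 0.1 yaw err deg 0.04 x [-0.001  0.001 -1.   ]
top [(-16, -128.5), (-12, -128.5), (-8, -126.5), (-4, -123.0), (0, -125.0), (4, -118.7), (8, -115.0), (12, -113.5), (16, -110.5), (20, -108.0), (24, -106.5), (28, -99.7), (32, -96.5), (36, -96.5), (40, -92.0), (44, -89.5), (48, -133.8), (52, -114.3), (56, -114.7), (60, -115.3), (64, -115.7)]
side [(-16, -117.8), (-12, -116.4), (-8, -118.2), (-4, -116.9), (0, -117.1), (4, -117.6), (8, -117.2), (12, -118.0), (16, -116.9), (20, -118.6), (24, -117.0), (28, -117.5), (32, -117.9), (36, -117.0), (40, -117.5), (44, -116.5), (48, -117.7), (52, -117.4), (56, -117.6), (60, -118.1), (64, -117.2)]
```

servo_tool(steps="0 0 0.04 0 0 0;0 0 0.035 0 0 0;0 0 0 0 0 0;0 0 0 0 0 0")

```text
time: 16.32
tcp_pos: [533.9, 140.3, 6.0]
orientation: [0.503, 0.497, -0.503, 0.496]
wrist_force: [-0.3, 0.6, -0.0]
opening: -0.0
```

```bash
python3 -c "
from h import *
where()"
```

```text
t 16.3167 tcp [533.9 140.3   6. ] in block [29.9 -1.6] F [-0.3  0.6 -0. ] op -0.0 yaw err deg 0.11 x [-0.001  0.001 -1.   ]
```

servo_tool(steps="0 0 0.025 0 0 0;0 0 0 0 0 0;0 0 -0.3 0 0 0;0 0 -0.3 0 0 0;-0.8 0 0 0 0 0;-0.8 0 0 0 0 0;0 0 -0.9 0 0 0;0 0 -0.9 0 0 0;0 0 -0.6 0 0 0;0 0 0 0 0 0;0 0 0 0 0 0")

```text
time: 17.23
tcp_pos: [533.9, 272.3, 73.1]
orientation: [0.504, 0.498, -0.503, 0.495]
wrist_force: [1.3, -0.7, 0.5]
opening: -0.2
```

```bash
python3 - <<'E'
from h import *
where(); b=np.load("blk.npz")
for n in("top","side"):
    c=vision.read_camera(n); np.savez(n[0]+"9.npz",**c); print(n,red(c))
t=np.load("t9.npz"); s=np.load("s9.npz")
A=cv2.resize(t["image"][135:235,250:380,::-1],(520,400),interpolation=cv2.INTER_CUBIC); B=cv2.resize(s["image"][160:260,230:380,::-1],(600,400),interpolation=cv2.INTER_CUBIC)
cv2.imwrite("pics/fin.png",np.vstack([cv2.resize(A,(390,300)),cv2.resize(B,(390,260))]) if 0 else np.hstack([A[:, :],B])[:, :800] if 0 else np.hstack([cv2.resize(A,(400,308)),cv2.resize(B,(400,308))]))
g=cv2.cvtColor(t["image"],cv2.COLOR_RGB2GRAY).astype(np.float32)
for y in range(-155,-5,10): # near edge of blank at z=38 in top
    xs=np.arange(-35,-5,.25); P=np.array([proj(t,[*(b["R"]@[x,y]+b["o"]),38]) for x in xs],np.float32)[None]
    v=cv2.remap(g,P[...,0],P[...,1],1)[0]; d=np.gradient(cv2.GaussianBlur(v[None],(9,1),2)[0]); k=d.argmax(); print(y,xs[k],end="; ")
E
```

```text
t 17.2333 tcp [533.9 272.3  73.1] in block [ 28.  130.3] F [ 1.3 -0.7  0.5] op -0.2 yaw err deg 0.09 x [-0.002  0.004 -1.   ]
top [(-16, -119.1), (-12, -119.1), (-8, -119.0), (-4, -119.0), (0, -119.0), (4, -119.0), (8, -119.0), (12, -118.9), (16, -118.9), (20, -118.9), (24, -118.9), (28, -119.0), (32, -119.0), (36, -118.9), (40, -118.9), (44, -118.9), (48, -118.8), (52, -118.8), (56, -118.8), (60, -118.8), (64, -118.8)]
side [(-16, -119.3), (-12, -121.0), (-8, -119.6), (-4, -121.6), (0, -120.3), (4, -122.0), (8, -120.7), (12, -119.8), (16, -121.3), (20, -120.0), (24, -122.1), (28, -120.4), (32, -120.0), (36, -121.1), (40, -120.2), (44, -121.7), (48, -120.1), (52, -120.2), (56, -121.0), (60, -120.2), (64, -121.4)]
-155 -19.25; -145 -19.5; -135 -19.5; -125 -19.75; -115 -20.0; -105 -20.0; -95 -20.0; -85 -20.25; -75 -20.25; -65 -18.25; -55 -20.25; -45 -20.75; -35 -18.75; -25 -18.75; -15 -19.0;
```

View pics/fin.png

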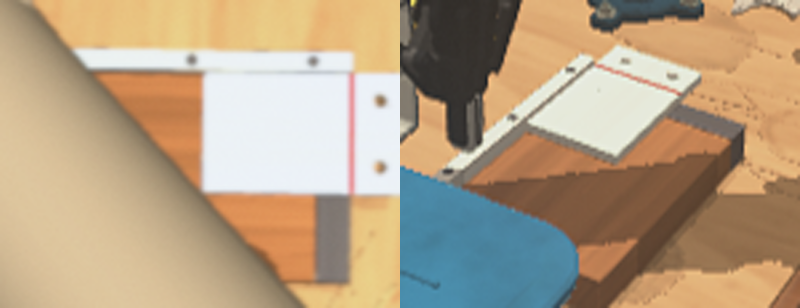

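Picture 12: the blank lies flush along the fence, and the red line runs over the steel edge (column 352 in the left panel). The numbers agree, so I'm handing in.

```bash
python3 -c "
from cell import workorder; print(workorder.hand_in())"
```

```text
the job is handed in; nothing more can be done
None
```

I pushed the blank square against the fence with both open fingertips, then slid it along the fence with shut fingers until the red line lay over the bending edge. I then retracted the arm and handed the job in at about 17 s of robot time; no verdict was reported.

**Last checks**
- **Red line:** it lies at y = -118.9 against a measured edge at -119.0 in the top view, and at -120.6 against -120.2 in the side view. Both are within 1 mm.
- **Fence:** the blank's near edge reads x = -18.3 to -20.8 along its length, where -20 is flush.
- **Rest and surroundings:** in the last picture the blank lies flat on the block. I did not re-measure the bottle, tin and bell; the arm passed over or clear of them.

**Disagreements**
- **TCP height:** the fingertips touched the block with the TCP reading about -9.7 mm (open) and +3.4 mm (shut). From the tip offsets given, I expected about +38 mm, or +25 mm at least. Both cameras showed the tips higher than the reading implied, so I set heights from the cameras and from touch.
- **Wrist force:** it stayed near 0 even in firm contact, so I judged contact by where the motion stalled. I therefore have no reading of how hard the arm pressed.

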